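Seat the shredding disc on the food processor's drive studs

TASK

Pick the shredding disc off the cork mat by its red grip and mount it on the food processor's drive plate: rest it lightly on the studs, turn it until all four holes line up, then slide it down fully home, flat on the plate, and let go. Do it gently, neither dropping nor forcing the disc on, and leave the sugar bowl, the cruet and the ladle where they are.

Things in the scene. Friction and masses are not known exactly. Their poses are not given: they have to be found in the camera images.
- disc: Loose aluminium shredding disc, 0.2 to 0.33 kg: plate 120 mm across, 8 mm thick, red bar grip on top. Origin: centre of the underside, z up along its axis. Four through holes, 13 mm wide, nearly square, centred 38 mm from the axis at 45, 135, 225, 315 degrees from its x: the pattern repeats every quarter turn. Starts flat on the mat, underside 6 mm above the counter, at any yaw.
- processor: Fixed white round food processor base (bowl removed), 180 mm across, 85 mm high, dial pod on its +x side; origin: centre of its underside. On top a dark drive plate 110 mm across, 12 mm thick, with four upright studs (see seat). The plate stopped at any angle, which NO pose here tells: find it by feel or by eye. It is stiff (2.5 N m to turn), so it stays put. Over 50 N on the disc is forcing.
- seat (a point): Centre of the drive plate's upper face, 97 mm above the counter; z up, its yaw does not tell the stud angle. Four brass studs stand 12 mm above this face, 9 mm across (top 2 mm tapers to 5 mm), 38 mm from the axis, a quarter turn apart. The disc's origin lies here when fully home, and 12 mm higher while it rests on the stud tips.
- mat: Fixed round cork mat, 156 mm across and 6 mm thick, under the disc at the start. Origin: centre of its underside.
- sugar_bowl: Loose white ceramic sugar bowl with blue lid, 92 mm across, 99 mm high, bystander. Origin: centre of its underside.
- cruet: Loose green glass cruet with clear glass stopper, 70 mm across, 160 mm high, bystander. Origin: centre of its underside.
- ladle: Loose black nylon ladle lying on the counter, bystander: handle from x = -185 to +45 mm, 20 mm wide; cup 84 mm across and 30 mm high centred at x = +85 mm. Origin: underside of the handle near the cup.
- grip (a point): Centre of the top of the disc's red bar grip, on the disc's axis, 46 mm above the underside; axes as the disc. The bar is 48 mm long along x, 24 mm wide along y and rises 38 mm above the plate, with flat upright sides.
Things that resemble listed ones, but are neither listed nor needed, are in the scene too. There is more than one size of the disc; the job needs the middle-sized.

How it is judged:
By the outcome, as a careful person would: the job done as asked, in the order asked, and still so for the second after the job is handed in, with the robot touching nothing.
It also fails if it takes over 72 s, if anything falls off the work surface, if the arm or the gripper's body presses on something with over 40 N, if the wrist force passes 120 N, or if a joint passes its speed limit or range.

ROBOT

A 6-joint arm with a two-finger parallel gripper is mounted at the origin on the work surface. World frame = base frame: x ahead of the robot, y to its left, z up, the work surface at z = 0. Lengths are in m, angles in rad, forces in N, time in s.
With the tool pointing down it reaches from about 0.425 to 0.95 m from the base axis. Payload 14.7 kg.
Tool frame: the origin (TCP) lies between the finger pads; the fingertips stand 25 mm ahead of it and the grasp point (between the pads) lies 6 mm ahead of it; z points along the fingers, y is the direction in which the jaws open and shut (so a half turn about z gives the same grasp; the last joint's range is limited). The gripper opens to 85 mm and grips with 20 to 120 N. Pads are 22 mm wide; open, the fingers measure 114 mm over their backs; the gripper's body (76 mm by 85 mm) begins 54 mm behind the grasp point. The pads swing forward as they close: fully open they stand 13 mm farther back than shut.
Start: joints at [-1.349, 0.48, 1.596, -0, 1.065, -0.047], TCP at [0.173, -0.627, 0.256] pointing down, gripper open.
Joint ranges: [-2.75, 2.75], [-0.82, 2.05], [0.23, 2.67], [-1.56, 4.7], [0.09, 2.69], [-2.92, 2.92]. Speed limits (rad/s): [1.89, 1.89, 2.39, 3.01, 3.01, 3.01].

INTERFACE

Orientations are given as [roll, pitch, yaw] about the fixed x, y, z axes, in that order (R = Rz(yaw) Ry(pitch) Rx(roll)).
In Python, from cell import sensors, vision, workorder, nets gives the robot as it stands.
- The arm moves only by the tool drive_tool, never from a script. Its argument "series" is a list of rows, each an object with "xyz": the shift along the tool's x, y, z in units of 25 mm (1.0 is 25 mm), a list of three; "roll": the turn about the tool's z in units of 6 degrees (1.0 is 6 degrees); "jaw": the finger opening in mm, from 0 to 85.4. In form: [{"xyz": [dx, dy, dz], "roll": roll, "jaw": jaw}, ...]. A call has 1 to 5 rows; each row is the pose to reach, as a shift and turn from the pose measured when the call began, along the tool's axes at that moment; what a row does not reach only later rows make up. A row lasts 1/12 s, in which the tool goes at most 41.7 mm and 7.16 degrees, less where a joint would pass 70% of its speed; a pose out of reach is approached as far as the arm can. A call with a gripper value outside its range is refused whole. The fingers move at their own pace and stop on an object; "force" is the grip in N (left out, the last holds). Time passes only in rows, so rows that repeat a pose let the fingers close. It gives the time, the measured TCP pose, the force and the opening at its end, in the units of the state.
- sensors.get_state(): the state, without advancing time (a new reading comes with each control period).
- vision.camera(name): name is "side" or "top" or "wrist"; returns a dict with "img" (420x560x3 uint8, red, green, blue), "vfov" (degrees; the focal length in pixels is half the picture's height over the tangent of half this angle, whatever the lens; pixels are square), "cx", "cy" (the principal point, pixels), "world_to_cam" (4x4, takes a point from world to camera coordinates); the wrist camera has in their place "mount" (4x4, takes a point from camera to tool coordinates, whose origin is the TCP and whose axes are the flange's). Camera axes: x right, y down, z forward; pixel columns grow to the right and rows downward; lengths in m; the calibration is good to about 2 mm. A picture is of the moment at which its call begins: read the wrist's pose just before it. There is no depth.
- workorder.close_job(): hands the job in, once; it reports no verdict.
Trained networks look in a picture, given as the dict that the camera call returned (one of the last four; its "shot" number tells which), for a name from the list of things; names that differ only in an ending like _2 or _b are one class to them, and where a whole thing is asked for, a point or a joint stands for the part that bears it (a point fixed in the world has none). Each returns a list of dicts, best first, with "score" (0 to 1); they miss things now and then, are a little off and sometimes report something else, mostly with a low value. They report only what shows in the picture. A call takes as long as a camera call. They do not tell look-alikes from the thing itself.
- nets.cut_out(picture, query): "region" (420x560 bool, what is visible of it).
- nets.tip_of(picture, query): "xyz" ([x, y, z] in m, in the coordinates of the camera as it stood for that picture, good to about 4 mm: a listed point, or the origin of a listed thing).
The state is a dict: "clock": time; "qpos": joint angles; "qd": joint speeds; "tau": joint torques, N m; "position": TCP position; "eef_rot": TCP orientation; "force": force on the tool from outside, world axes, zero at the start; "torque": the same for the moment, N m; "gripper_width": opening from 0.0 (shut) to 1.0 (fully open).
Only numpy, scipy, OpenCV 4.12 (cv2) and the standard library are available. Lean on these libraries where they do the work, as an engineer would, in place of code of your own. Each camera call takes 0.05 s, during which the arm holds its last target. There are 200 camera calls.

## Working session

There is one attempt and no reset: what is moved stays moved. The work goes in short steps, Python scripts to look and compute and a tool call to move; the robot and the scene stay as the last step left them, time stands still between calls to the robot, and variables do not carry over. Pictures are saved under pics/ and viewed, about 8 in all and at most 12, crops included, and the job is handed in when it is done.

Besides the shell and the picture viewer there is one more tool, called after "Request:" as name([rows], argument=value, ...), one row to a line, values as JSON. drive_tool: Moves the arm, as the interface text tells. Its arguments: {"type":"object","properties":{"series":{"type":"array"},"force":{"type":"number"}},"required":["series"]}

```bash
ls; mkdir -p pics; cat > h.py <<'E'
import numpy as np, cv2
from cell import sensors, vision, workorder, nets
from scipy.spatial.transform import Rotation as R
def save(n,img): cv2.imwrite(f'pics/{n}.png',cv2.cvtColor(img,cv2.COLOR_RGB2BGR))
def T_tool(s):
    T=np.eye(4);T[:3,:3]=R.from_euler('xyz',s['eef_rot']).as_matrix();T[:3,3]=s['position'];return T
def c2w(p,s=None):
    return np.linalg.inv(p['world_to_cam']) if 'world_to_cam' in p else T_tool(s)@p['mount']
def f(p): return 210/np.tan(np.radians(p['vfov'])/2)
def ray(p,M,u,v,z):
    d=M[:3,:3]@np.array([(u-p['cx'])/f(p),(v-p['cy'])/f(p),1]);o=M[:3,3]
    return o+d*(z-o[2])/d[2]
def proj(p,M,X):
    c=np.linalg.inv(M)@np.append(X,1);return c[0]/c[2]*f(p)+p['cx'],c[1]/c[2]*f(p)+p['cy']
E
python3 - <<'E'
from h import *
s=sensors.get_state();print(s)
for n in('top','side'):
    p=vision.camera(n);save(n+'0',p['img']);M=c2w(p)
    for q in('disc','grip','processor','seat','mat','sugar_bowl','cruet','ladle'):
        try:
            for d in nets.tip_of(p,q)[:4]:
                X=(M@np.append(d['xyz'],1))[:3];print(n,q,round(d['score'],2),X.round(3),np.round(proj(p,M,X)))
        except Exception as e: print(q,e)
i=np.vstack([cv2.imread('pics/top0.png'),cv2.imread('pics/side0.png')])
E
```

```text
pics
{'clock': 0.0, 'qpos': array([-1.34861308e+00,  4.80792419e-01,  1.59687822e+00, -5.71273125e-06,
        1.06512493e+00, -4.65947746e-02]), 'qd': array([-0.00018643, -0.0013348 , -0.00033337, -0.00099767, -0.00067321,
        0.00020424]), 'tau': array([ 1.82577155e-04, -9.50648046e+01, -4.30188918e+01, -1.46144539e-04,
        1.19945279e-02,  4.11258782e-05]), 'position': array([ 0.17254505, -0.62627326,  0.25569634]), 'eef_rot': array([-3.14039081e+00, -5.10401927e-05,  2.68780756e-01]), 'force': array([ 0.04116754, -0.21923272, -0.12174321]), 'torque': array([-0.02704434,  0.01232062,  0.02757956]), 'gripper_width': 0.9996727555220947}
top disc 0.66 [0.499 0.21  0.004] [224. 248.]
top disc 0.57 [0.541 0.451 0.004] [124. 227.]
top disc 0.56 [ 0.454  0.016 -0.002] [304. 269.]
top grip 0.84 [0.5   0.212 0.05 ] [220. 248.]
top grip 0.8 [0.539 0.448 0.055] [117. 228.]
top grip 0.62 [0.45  0.02  0.032] [303. 272.]
top grip 0.51 [ 0.487  0.215 -0.004] [222. 253.]
top processor 0.67 [ 0.437 -0.203 -0.006] [395. 278.]
top seat 0.72 [ 0.435 -0.199  0.094] [405. 285.]
top mat 0.84 [ 0.487  0.217 -0.002] [221. 253.]
top sugar_bowl 0.76 [ 0.699  0.313 -0.005] [185. 165.]
top cruet 0.96 [ 0.743  0.006 -0.004] [311. 150.]
top cruet 0.36 [0.497 0.21  0.006] [224. 249.]
top ladle 0.94 [ 0.723 -0.304 -0.004] [438. 162.]
side disc 0.9 [0.497 0.211 0.005] [307. 276.]
side disc 0.75 [0.446 0.013 0.001] [340. 224.]
side disc 0.65 [ 0.537  0.447 -0.003] [266. 357.]
side grip 0.9 [0.499 0.211 0.053] [306. 263.]
side grip 0.59 [0.448 0.019 0.037] [340. 216.]
side mat 0.61 [0.485 0.214 0.003] [311. 278.]
side sugar_bowl 0.95 [0.7   0.311 0.001] [215. 293.]
```

View pics/top0.png

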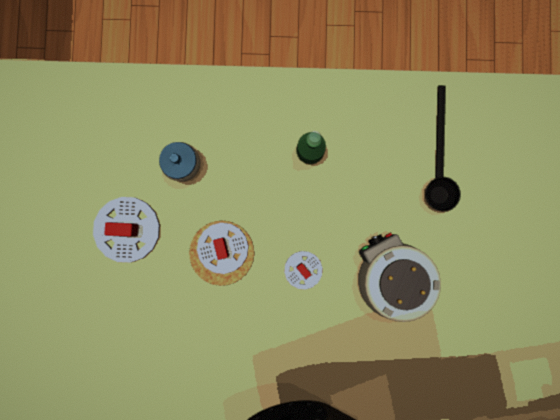

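```bash
python3 - <<'E'
import cv2
a=cv2.imread('pics/top0.png')
c=[cv2.resize(a[y-35:y+35,x-45:x+45],(380,296),interpolation=cv2.INTER_CUBIC) for x,y in((223,248),(121,228),(304,270),(402,282))]
cv2.imwrite('pics/crop0.png',cv2.vconcat([cv2.hconcat(c[:2]),cv2.hconcat(c[2:])]))
E
```

```text
(no output)
```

View pics/crop0.png

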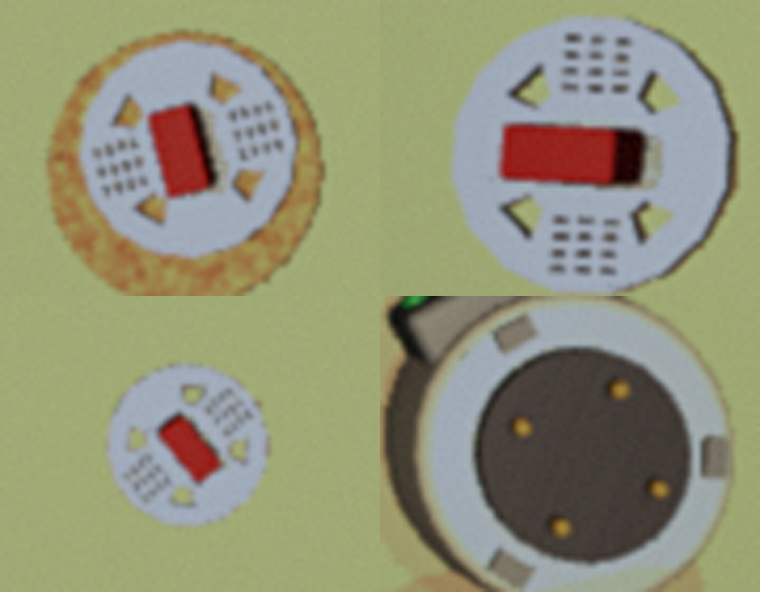

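The candidates are the large disc (126,229), the disc on cork (223,248) and the small one (304,270). The crop confirms the middle-sized disc is the one on the mat, and four brass studs show on the processor at about (402,282). Next I measure yaw and stud angle.

```bash
cat >> h.py <<'E'
def redbar(img,win,lo=120):
    x0,x1,y0,y1=win;a=img[y0:y1,x0:x1].astype(int)
    m=((a[...,0]>lo)&(a[...,1]<70)&(a[...,2]<70)).astype(np.uint8)
    n,l,st,c=cv2.connectedComponentsWithStats(m);k=1+np.argmax(st[1:,4])
    cn,_=cv2.findContours((l==k).astype(np.uint8),0,2)
    b=cv2.boxPoints(cv2.minAreaRect(max(cn,key=cv2.contourArea)))+[x0,y0]
    return b
def barpose(p,M,b,z):
    W=np.array([ray(p,M,u,v,z) for u,v in b]);e=W[1]-W[0],W[2]-W[1]
    L=max(e,key=np.linalg.norm);return W.mean(0),np.degrees(np.arctan2(L[1],L[0])),[np.linalg.norm(x)*1e3 for x in e]
def studs(p,M,win,z):
    x0,x1,y0,y1=win;a=p['img'][y0:y1,x0:x1]
    h=cv2.cvtColor(a,cv2.COLOR_RGB2HSV)
    m=((h[...,0]>10)&(h[...,0]<32)&(h[...,1]>110)&(h[...,2]>90)).astype(np.uint8)
    n,l,st,c=cv2.connectedComponentsWithStats(m)
    return [(c[i]+[x0,y0],st[i,4],ray(p,M,*(c[i]+[x0,y0]),z)) for i in range(1,n) if st[i,4]>3]
E
python3 - <<'E'
from h import *
p=vision.camera('top');M=c2w(p);print('cam',M[:3,3].round(3),f(p))
b=redbar(p['img'],(195,250,220,280));print(b,barpose(p,M,b,.052))
S=studs(p,M,(378,428,258,310),.107)
for s in S: print(s)
E
```

```text
cam [0.544 0.067 1.006] 416.17751900788505
[[213.00000191 240.00000191]
 [221.94117928 237.76470757]
 [226.76470757 257.05882263]
 [217.8235302  259.29412079]] (array([0.49950929, 0.21184485, 0.052     ]), np.float64(-163.90183264190125), [np.float64(21.02518562762159), np.float64(45.34349954778641)])
(array([413.5       , 268.71428571]), np.int32(14), array([ 0.47052669, -0.21329566,  0.107     ]))
(array([390.4, 277.6]), np.int32(15), array([ 0.45021872, -0.16403147,  0.107     ]))
(array([422.86666667, 292.46666667]), np.int32(15), array([ 0.42060304, -0.23387698,  0.107     ]))
(array([399.6, 301.4]), np.int32(15), array([ 0.40030184, -0.18438603,  0.107     ]))
```

Request:
drive_tool([
  {"xyz": [1.4,-0.9,0],"roll": 0,"jaw": 85},
  {"xyz": [2.8,-1.8,0],"roll": 0,"jaw": 85},
  {"xyz": [4.2,-2.7,0],"roll": 0,"jaw": 85},
  {"xyz": [5.6,-3.6,0],"roll": 0,"jaw": 85},
  {"xyz": [7,-4.5,0],"roll": 0,"jaw": 85},
])

```text
clock: 1.37
position: [0.3123, -0.4702, 0.2564]
eef_rot: [3.141, -0.0, 0.268]
force: [1.1, -0.1, 0.2]
gripper_width: 0.997
```

Request:
drive_tool([
  {"xyz": [1.4,-0.9,0],"roll": 0,"jaw": 85},
  {"xyz": [2.8,-1.8,0],"roll": 0,"jaw": 85},
  {"xyz": [4.2,-2.7,0],"roll": 0,"jaw": 85},
  {"xyz": [5.6,-3.6,0],"roll": 0,"jaw": 85},
  {"xyz": [7,-4.5,0],"roll": 0,"jaw": 85},
])

```text
clock: 1.78
position: [0.4514, -0.3147, 0.2567]
eef_rot: [3.141, -0.0, 0.268]
force: [0.7, -1.6, -0.5]
gripper_width: 0.995
```

Request:
drive_tool([
  {"xyz": [0.4,-1.4,0],"roll": 0,"jaw": 85},
  {"xyz": [0.8,-2.8,0],"roll": 0,"jaw": 85},
  {"xyz": [1.0,-4.0,0],"roll": 0,"jaw": 85},
  {"xyz": [1.2,-4.4,0],"roll": 0,"jaw": 85},
  {"xyz": [1.2,-4.4,0],"roll": 0,"jaw": 85},
])

```text
clock: 2.2
position: [0.4513, -0.1985, 0.2568]
eef_rot: [3.141, -0.001, 0.271]
force: [0.5, 0.4, 0.3]
gripper_width: 0.992
```

```bash
python3 - <<'E'
from h import *
s=sensors.get_state();p=vision.camera('wrist');M=c2w(p,s);save('w1',p['img'])
print(s['position'],s['qd'].round(2),M.round(3))
for x in studs(p,M,(0,560,0,420),.107): 
  if x[1]>40: print(x)
print(proj(p,M,[.4354,-.1989,.097]))
E
```

```text
[ 0.45126861 -0.19846292  0.25682823] [-0.05  0.02 -0.04 -0.01 -0.   -0.05] [[ 0.267 -0.924 -0.273  0.521]
 [-0.964 -0.256 -0.077 -0.179]
 [ 0.001  0.284 -0.959  0.375]
 [ 0.     0.     0.     1.   ]]
(array([299.45121951, 186.74390244]), np.int32(82), array([ 0.46989616, -0.21609282,  0.107     ]))
(array([241.12987013, 193.76623377]), np.int32(77), array([ 0.44936086, -0.1665466 ,  0.107     ]))
(array([305.42307692, 241.36538462]), np.int32(52), array([ 0.42018211, -0.23706259,  0.107     ]))
(array([249.43478261, 247.84057971]), np.int32(69), array([ 0.39930882, -0.18692899,  0.107     ]))
(array([117.765625, 296.734375]), np.int32(64), array([ 0.31132367, -0.07110183,  0.107     ]))
(array([ 92.03703704, 305.81481481]), np.int32(81), array([ 0.29361365, -0.04698624,  0.107     ]))
(array([ 44.75449102, 311.7005988 ]), np.int32(167), array([ 0.27352693, -0.00066141,  0.107     ]))
(array([  8.6875, 331.8   ]), np.int32(80), array([0.23823021, 0.03459096, 0.107     ]))
(array([  3.78409091, 346.71590909]), np.int32(88), array([0.21724877, 0.03918783, 0.107     ]))
(np.float64(271.36517078726644), np.float64(213.5304864633234))
```

View pics/w1.png

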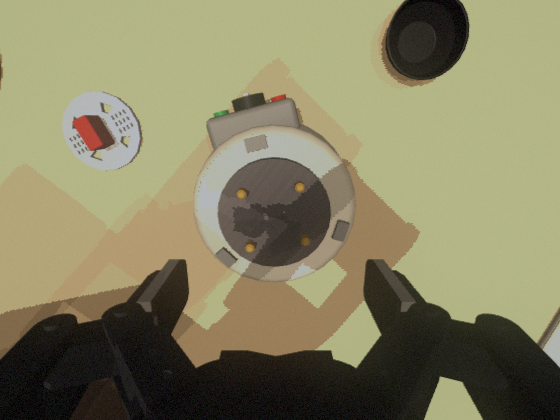

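The studs show at (299,187), (241,194), (305,241) and (249,248), giving an angle of 67.3° mod 90, which agrees with the top view. The small disc is at (102,131). On to the disc on the mat.

Request:
drive_tool([
  {"xyz": [0.6,-1.4,0],"roll": 0,"jaw": 85},
  {"xyz": [1.2,-2.8,0],"roll": 0,"jaw": 85},
  {"xyz": [1.8,-4.3,0],"roll": 0,"jaw": 85},
  {"xyz": [2.4,-5.8,0],"roll": 0,"jaw": 85},
  {"xyz": [3.0,-7.3,0],"roll": 0,"jaw": 85},
])

```text
clock: 2.67
position: [0.476, -0.0039, 0.257]
eef_rot: [3.14, -0.002, 0.268]
force: [1.4, -0.2, -0.0]
gripper_width: 0.997
```

Request:
drive_tool([
  {"xyz": [0.6,-1.4,0.4],"roll": 0,"jaw": 75},
  {"xyz": [1.2,-2.8,0.8],"roll": 0,"jaw": 70},
  {"xyz": [1.8,-4.3,1.2],"roll": 0,"jaw": 70},
  {"xyz": [2.4,-5.8,1.6],"roll": 0,"jaw": 70},
  {"xyz": [3.0,-7.3,2],"roll": 0,"jaw": 70},
])

```text
clock: 3.08
position: [0.5013, 0.1929, 0.2063]
eef_rot: [3.139, -0.003, 0.267]
force: [0.9, -0.7, -0.2]
gripper_width: 0.817
```

Request:
drive_tool([
  {"xyz": [0.4,-0.5,0.2],"roll": 0,"jaw": 60},
  {"xyz": [0.4,-0.5,0.2],"roll": 0,"jaw": 60},
  {"xyz": [0.4,-0.5,0.2],"roll": 0,"jaw": 60},
])

```text
clock: 3.33
position: [0.5086, 0.2075, 0.2007]
eef_rot: [3.139, -0.002, 0.268]
force: [-0.8, -0.5, -0.4]
gripper_width: 0.703
```

```bash
cat >> h.py <<'E'
def togo(s,X,yaw):
    d=T_tool(s)[:3,:3].T@(np.array(X)-s['position'])/.025
    a=(yaw-np.degrees(s['eef_rot'][2])+90)%180-90
    print('pos',s['position'].round(4),'yaw',np.degrees(s['eef_rot'][2]).round(2),'rp',s['eef_rot'][:2].round(4),'q6',s['qpos'][5].round(2)); print('units',d.round(2),'roll',round(-a/6,2))
E
python3 - <<'E'
from h import *
s=sensors.get_state();p=vision.camera('wrist');M=c2w(p,s);save('w2',p['img'])
b=redbar(p['img'],(150,450,60,350));c,y,e=barpose(p,M,b,.052);print(b,c,y,e)
print(proj(p,M,[.4995,.2118,.052]))
togo(s,[.4995,.2118,.15],y)
E
```

```text
[[257. 185.]
 [281. 185.]
 [281. 233.]
 [257. 233.]] [0.49957872 0.21076431 0.052     ] -164.36072895512046 [np.float64(21.6914258889719), np.float64(46.331069170160774)]
(np.float64(267.89821335232114), np.float64(209.35808139768852))
pos [0.5086 0.2075 0.2007] yaw 15.37 rp [ 3.1391e+00 -2.2000e-03] q6 1.64
units [-0.31 -0.27  2.03] roll -0.05
```

View pics/w2.png

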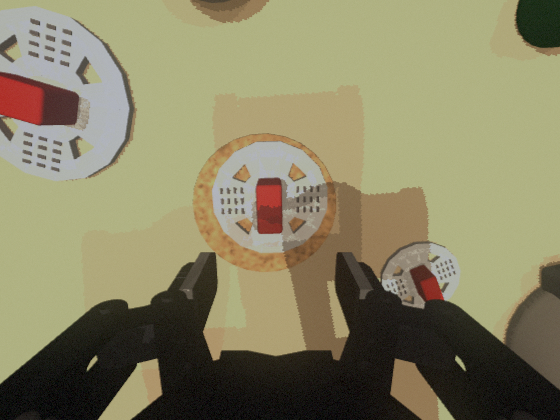

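Request:
drive_tool([
  {"xyz": [-0.1,-0.1,1],"roll": -0.05,"jaw": 60},
  {"xyz": [-0.2,-0.2,2],"roll": -0.05,"jaw": 60},
  {"xyz": [-0.3,-0.25,3],"roll": -0.05,"jaw": 60},
  {"xyz": [-0.33,-0.25,4],"roll": -0.05,"jaw": 60},
  {"xyz": [-0.33,-0.25,4],"roll": -0.05,"jaw": 60},
])

```text
clock: 3.8
position: [0.4972, 0.2079, 0.0979]
eef_rot: [3.139, 0.003, 0.27]
force: [-1.5, -0.6, -0.5]
gripper_width: 0.704
```

```bash
python3 - <<'E'
from h import *
s=sensors.get_state();togo(s,[.4995,.2113,.046],15.8)
E
```

```text
pos [0.4972 0.2079 0.0979] yaw 15.49 rp [3.1386e+00 3.0000e-03] q6 1.65
units [ 0.13 -0.11  2.07] roll -0.05
```

Request:
drive_tool([
  {"xyz": [0.13,-0.11,0.7],"roll": -0.05,"jaw": 60},
  {"xyz": [0.13,-0.11,1.4],"roll": -0.05,"jaw": 60},
  {"xyz": [0.13,-0.11,1.9],"roll": -0.05,"jaw": 55},
  {"xyz": [0.13,-0.11,2.07],"roll": -0.05,"jaw": 50},
  {"xyz": [0.13,-0.11,2.07],"roll": -0.05,"jaw": 40},
])

```text
clock: 4.22
position: [0.4998, 0.2103, 0.0465]
eef_rot: [3.138, 0.003, 0.274]
force: [-0.2, 0.6, 0.3]
gripper_width: 0.479
```

```bash
python3 - <<'E'
from h import *
s=sensors.get_state();togo(s,[.4995,.2113,.046],15.8);print(s['force'],s['gripper_width']*85.4)
E
```

```text
pos [0.4998 0.2103 0.0465] yaw 15.73 rp [3.1385 0.0035] q6 1.65
units [-0.   -0.04  0.02] roll -0.01
[-0.16050356  0.62458502  0.2803853 ] 40.9096463655023
```

Request:
drive_tool([
  {"xyz": [0,-0.04,0],"roll": 0,"jaw": 28},
  {"xyz": [0,-0.04,0],"roll": 0,"jaw": 22},
  {"xyz": [0,-0.04,0],"roll": 0,"jaw": 15},
  {"xyz": [0,-0.04,0],"roll": 0,"jaw": 15},
  {"xyz": [0,-0.04,0],"roll": 0,"jaw": 15},
], force=60)

```text
clock: 4.63
position: [0.5004, 0.2111, 0.048]
eef_rot: [3.138, 0.002, 0.274]
force: [0.8, -6.0, 8.1]
gripper_width: 0.272
```

Request:
drive_tool([
  {"xyz": [0,0,-0.2],"roll": 0,"jaw": 15},
  {"xyz": [0,0,-0.8],"roll": 0,"jaw": 15},
  {"xyz": [0,0,-1.6],"roll": 0,"jaw": 15},
  {"xyz": [0,0,-2.6],"roll": 0,"jaw": 15},
  {"xyz": [0,0,-3.6],"roll": 0,"jaw": 15},
])

```text
clock: 5.05
position: [0.5003, 0.2114, 0.1398]
eef_rot: [3.138, 0.002, 0.274]
force: [0.5, -0.1, -1.9]
gripper_width: 0.272
```

Request:
drive_tool([
  {"xyz": [0,0,-1],"roll": 0,"jaw": 15},
  {"xyz": [0,0,-2],"roll": 0,"jaw": 15},
  {"xyz": [0,0,-2.2],"roll": 0,"jaw": 15},
  {"xyz": [0,0,-2.2],"roll": 0,"jaw": 15},
])

```text
clock: 5.38
position: [0.5014, 0.212, 0.1974]
eef_rot: [3.139, -0.003, 0.274]
force: [-0.3, 0.2, -2.8]
gripper_width: 0.272
```

```bash
python3 - <<'E'
from h import *
s=sensors.get_state();togo(s,[.435,-.2,.20],6);print(s['force'],s['gripper_width']*85.4)
p=vision.camera('wrist');save('w3',p['img']);M=c2w(p,s)
for n in('disc','grip'):
  for d in nets.tip_of(p,n)[:2]:print(n,d['score'],(p['mount']@np.append(d['xyz'],1))[:3].round(4))
E
```

```text
pos [0.5014 0.212  0.1974] yaw 15.73 rp [ 3.1387e+00 -2.8000e-03] q6 1.65
units [-7.02 15.14 -0.08] roll 1.62
[-0.28505483  0.18048028 -2.8100583 ] 23.25560000255046
disc 0.77 [-0.0035  0.0023  0.0411]
disc 0.71 [ 0.0932 -0.2083  0.1955]
grip 0.85 [-0.0998  0.1775  0.1592]
grip 0.63 [ 0.0981 -0.2144  0.1369]
```

View pics/w3.png

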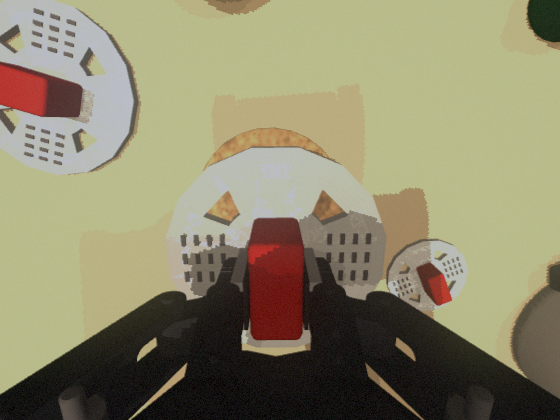

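The disc is held flat with the bar aligned. The plate's far rim is at about (275,148), its left edge near (168,240) and right edge near (385,240). I'll compute its offset in the tool frame.

```bash
python3 - <<'E'
from h import *
from scipy.optimize import least_squares
p=vision.camera('wrist');M=p['mount'];a=p['img'].astype(int)
h=cv2.cvtColor(p['img'],cv2.COLOR_RGB2HSV)
m=((h[...,1]<50)&(h[...,2]>70)).astype(np.uint8)   # grey plate
m[:, :150]=0;m[:,400:]=0;m[290:]=0
n,l,st,c=cv2.connectedComponentsWithStats(m);k=1+np.argmax(st[1:,4]);print(st[k])
m=(l==k)
P=[]
for v in range(160,270,4):
    x=np.where(m[v])[0]
    if len(x)>20:P+= [(x[0],v),(x[-1]+1,v)]
for u in range(235,320,4):
    y=np.where(m[:,u])[0]
    if len(y)>5:P.append((u,y[0]))
for zt in(.034,):
    W=np.array([ray(p,M,u,v,zt) for u,v in P])
    r=least_squares(lambda q:np.hypot(W[:,0]-q[0],W[:,1]-q[1])-.060,[0,0],loss='soft_l1',f_scale=.001)
    r2=least_squares(lambda q:np.hypot(W[:,0]-q[0],W[:,1]-q[1])-q[2],[0,0,.06],loss='soft_l1',f_scale=.001)
    print(zt,r.x,r2.x,np.abs(r.fun).mean())
# bar top face ends
h=a[...,0]-a[...,1]
print([(v,int(a[v,275,0]),int(a[v,275,1])) for v in range(210,350,4)])
for v in(219,247,340):print(v,ray(p,M,275,v,-.004)[:2])
s=sensors.get_state()
q=vision.camera('top');Mt=c2w(q)
b=redbar(q['img'],(190,260,210,290),60);zc=s['position'][2]+.004
print(b,barpose(q,Mt,b,zc))
E
```

```text
[  166   147   219   143 14462]
0.034 [-8.55292943e-04  3.08055128e-05] [ 0.00034081 -0.00028233  0.05900025] 0.0016993063605378292
[(210, 185, 188), (214, 185, 188), (218, 114, 85), (222, 100, 59), (226, 98, 49), (230, 102, 54), (234, 101, 49), (238, 98, 44), (242, 100, 39), (246, 120, 47), (250, 125, 43), (254, 127, 43), (258, 124, 35), (262, 124, 31), (266, 123, 32), (270, 124, 27), (274, 123, 24), (278, 109, 27), (282, 107, 23), (286, 107, 12), (290, 109, 24), (294, 111, 27), (298, 108, 22), (302, 110, 22), (306, 106, 12), (310, 108, 23), (314, 110, 22), (318, 107, 26), (322, 109, 25), (326, 102, 2), (330, 108, 26), (334, 110, 27), (338, 105, 33), (342, 154, 143), (346, 154, 142)]
219 [3.36838345e-02 4.62267874e-06]
247 [ 2.15443578e-02 -5.86188357e-06]
340 [-2.42934602e-02 -4.54508602e-05]
[[190. 210.]
 [202. 210.]
 [202. 289.]
 [190. 289.]] (array([0.50345179, 0.23591935, 0.19763102]), np.float64(-177.79497478292754), [np.float64(23.33361826491992), np.float64(152.2347389106638)])
```

Request:
drive_tool([
  {"xyz": [-0.4,0.9,0],"roll": 0.2,"jaw": 15},
  {"xyz": [-1.1,2.4,0],"roll": 0.4,"jaw": 15},
  {"xyz": [-1.8,3.9,0],"roll": 0.7,"jaw": 15},
  {"xyz": [-2.5,5.4,0],"roll": 1,"jaw": 15},
  {"xyz": [-3.2,6.9,0],"roll": 1.2,"jaw": 15},
])

```text
clock: 6.05
position: [0.4681, 0.0221, 0.1935]
eef_rot: [3.138, 0.005, 0.148]
force: [1.1, 0.0, -2.6]
gripper_width: 0.272
```

```bash
python3 - <<'E'
from h import *
s=sensors.get_state();togo(s,[.435,-.1995,.19],4.3);print(s['force'],s['gripper_width']*85.4)
E
```

```text
pos [0.4681 0.0221 0.1935] yaw 8.47 rp [3.138  0.0053] q6 1.41
units [-2.61  8.57  0.18] roll 0.69
[ 1.05107317  0.01294609 -2.55217946] 23.191149295799445
```

Request:
drive_tool([
  {"xyz": [-0.4,1.5,0],"roll": 0.2,"jaw": 15},
  {"xyz": [-0.9,3.0,0],"roll": 0.4,"jaw": 15},
  {"xyz": [-1.4,4.5,0],"roll": 0.6,"jaw": 15},
  {"xyz": [-1.9,6.0,0],"roll": 0.7,"jaw": 15},
  {"xyz": [-2.2,7.2,0],"roll": 0.7,"jaw": 15},
])

```text
clock: 6.47
position: [0.4387, -0.1662, 0.1935]
eef_rot: [3.138, 0.007, 0.073]
force: [1.2, -0.4, -2.4]
gripper_width: 0.267
```

```bash
python3 - <<'E'
from h import *
s=sensors.get_state();togo(s,[.435,-.1995,.165],4.3);print(s['force'],s['gripper_width']*85.4)
E
```

```text
pos [ 0.4387 -0.1662  0.1935] yaw 4.19 rp [3.1383 0.0067] q6 1.08
units [-0.24  1.31  1.15] roll -0.02
[ 1.18144408 -0.35442012 -2.41668723] 22.77409322665588
```

Request:
drive_tool([
  {"xyz": [-0.2,0.8,0.3],"roll": 0,"jaw": 15},
  {"xyz": [-0.24,1.31,0.6],"roll": 0,"jaw": 15},
  {"xyz": [-0.24,1.31,0.9],"roll": 0,"jaw": 15},
  {"xyz": [-0.24,1.31,1.1],"roll": 0,"jaw": 15},
  {"xyz": [-0.24,1.31,1.15],"roll": 0,"jaw": 15},
])

```text
clock: 6.88
position: [0.4342, -0.1982, 0.1634]
eef_rot: [3.14, 0.009, 0.073]
force: [-0.2, -0.2, -2.2]
gripper_width: 0.274
```

```bash
python3 - <<'E'
from h import *
s=sensors.get_state();togo(s,[.435,-.1995,.151],4.3);print(s['force'],s['torque'],s['gripper_width']*85.4)
q=vision.camera('side');save('s1',cv2.resize(q['img'],(560,420)));M=c2w(q)
for X in([.435,-.1995,.097],[.435,-.1995,.123]):print(proj(q,M,X))
u,v=map(int,proj(q,M,[.435,-.1995,.115]));print(M[:3,3])
a=q['img'][max(v-60,0):v+60,u-80:u+80];save('s1c',cv2.resize(a,(800,600),interpolation=cv2.INTER_CUBIC))
E
```

```text
pos [ 0.4342 -0.1982  0.1634] yaw 4.21 rp [3.14   0.0089] q6 1.02
units [0.03 0.06 0.5 ] roll -0.02
[-0.18664061 -0.23453671 -2.17590515] [-0.02252551 -0.0203608   0.01998306] 23.358609190239473
(np.float64(358.15878692489065), np.float64(149.4257645403415))
(np.float64(358.98105131793983), np.float64(142.08442642342732))
[0.34664542 1.04219348 1.04800946]
```

View pics/s1c.png

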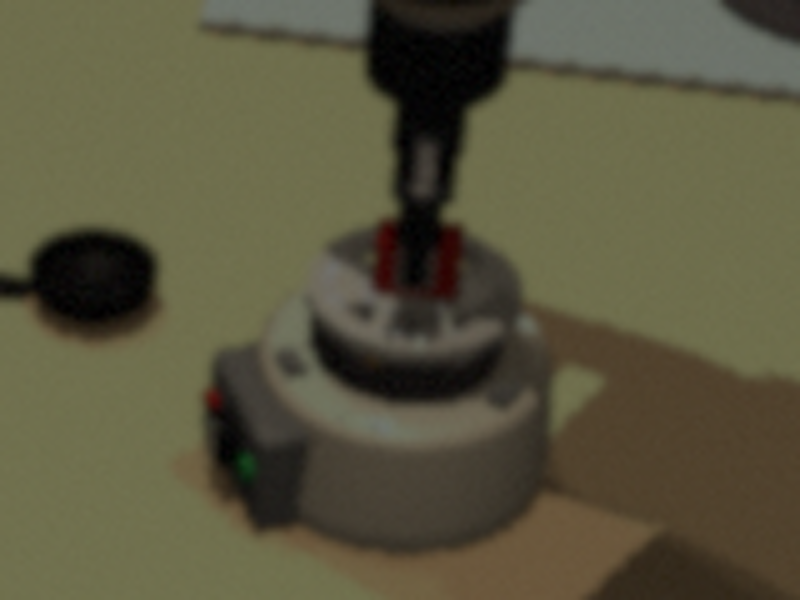

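The disc is held level over the plate, grip at about (415,260) in the crop and centred. I lower it gently.

Request:
drive_tool([
  {"xyz": [0.03,0.06,0.15],"roll": 0,"jaw": 15},
  {"xyz": [0.03,0.06,0.25],"roll": 0,"jaw": 15},
  {"xyz": [0.03,0.06,0.33],"roll": 0,"jaw": 15},
  {"xyz": [0.03,0.06,0.38],"roll": 0,"jaw": 15},
  {"xyz": [0.03,0.06,0.4],"roll": 0,"jaw": 15},
])

```text
clock: 7.35
position: [0.4352, -0.1993, 0.1537]
eef_rot: [3.14, 0.009, 0.075]
force: [-0.3, -0.4, -2.4]
gripper_width: 0.269
```

Request:
drive_tool([
  {"xyz": [0,0.02,0.02],"roll": 0,"jaw": 15},
  {"xyz": [0,0.02,0.04],"roll": 0,"jaw": 15},
])

```text
clock: 7.52
position: [0.4354, -0.1998, 0.1528]
eef_rot: [3.14, 0.008, 0.074]
force: [0.8, -0.4, -2.4]
gripper_width: 0.267
```

Request:
drive_tool([
  {"xyz": [0,0,0.02],"roll": 0,"jaw": 15},
  {"xyz": [0,0,0.04],"roll": 0,"jaw": 15},
])

```text
clock: 7.68
position: [0.4354, -0.1999, 0.1519]
eef_rot: [3.139, 0.008, 0.074]
force: [-0.4, -0.7, -1.7]
gripper_width: 0.272
```

Request:
drive_tool([
  {"xyz": [0,0,0.02],"roll": 0,"jaw": 15},
  {"xyz": [0,0,0.04],"roll": 0,"jaw": 15},
])

```text
clock: 7.85
position: [0.4354, -0.2, 0.1509]
eef_rot: [3.139, 0.008, 0.074]
force: [-2.4, -0.7, 5.9]
gripper_width: 0.274
```

Request:
drive_tool([
  {"xyz": [0,0,0.01],"roll": 0,"jaw": 15},
  {"xyz": [0,0,0.02],"roll": 0,"jaw": 15},
])

```text
clock: 8.02
position: [0.4354, -0.2, 0.1508]
eef_rot: [3.139, 0.008, 0.074]
force: [-3.9, 1.9, 15.3]
gripper_width: 0.27
```

Resting on the stud tips. Contact is at TCP z ≈ 0.151, as predicted. Now ease off and turn.

Request:
drive_tool([
  {"xyz": [0,0,-0.01],"roll": 0,"jaw": 15},
  {"xyz": [0,0,-0.01],"roll": -0.4,"jaw": 15},
  {"xyz": [0,0,-0.01],"roll": -0.8,"jaw": 15},
  {"xyz": [0,0,-0.01],"roll": -1.2,"jaw": 15},
  {"xyz": [0,0,-0.01],"roll": -1.5,"jaw": 15},
])

```text
clock: 8.43
position: [0.4355, -0.2001, 0.1511]
eef_rot: [3.14, 0.008, 0.234]
force: [-0.3, 0.2, -1.5]
gripper_width: 0.271
```

```bash
python3 - <<'E'
from h import *
s=sensors.get_state();togo(s,[.435,-.1998,.1508],22.3);print(s['force'],s['torque'],s['gripper_width']*85.4)
E
```

```text
pos [ 0.4355 -0.2001  0.1511] yaw 13.38 rp [3.1404 0.008 ] q6 0.86
units [-0.02 -0.01  0.01] roll -1.49
[-0.28398248  0.16110925 -1.50646941] [-0.05479236 -0.01580718 -0.03999311] 23.107075237271314
```

Request:
drive_tool([
  {"xyz": [0,0,0.015],"roll": -0.3,"jaw": 15},
  {"xyz": [0,0,0.015],"roll": -0.7,"jaw": 15},
  {"xyz": [0,0,0.015],"roll": -1.1,"jaw": 15},
  {"xyz": [0,0,0.02],"roll": -1.4,"jaw": 15},
  {"xyz": [0,0,0.02],"roll": -1.49,"jaw": 15},
])

```text
clock: 8.85
position: [0.4355, -0.2001, 0.1505]
eef_rot: [-3.141, 0.008, 0.391]
force: [0.0, -0.8, -1.9]
gripper_width: 0.272
```

```bash
python3 - <<'E'
from h import *
s=sensors.get_state();togo(s,[.435,-.1998,.139],22.3);print(s['force'],s['torque'],s['gripper_width']*85.4)
E
```

```text
pos [ 0.4355 -0.2001  0.1505] yaw 22.42 rp [-3.1414  0.0081] q6 0.7
units [-0.01 -0.02  0.46] roll 0.02
[ 0.03791801 -0.84095054 -1.90359927] [-0.04304568  0.03676514  0.00611152] 23.26739664714643
```

Request:
drive_tool([
  {"xyz": [0,0,0.03],"roll": 0,"jaw": 15},
  {"xyz": [0,0,0.06],"roll": 0,"jaw": 15},
  {"xyz": [0,0,0.08],"roll": 0,"jaw": 15},
])

```text
clock: 9.1
position: [0.4354, -0.2001, 0.1484]
eef_rot: [-3.141, 0.008, 0.39]
force: [0.3, -1.1, -1.4]
gripper_width: 0.272
```

Request:
drive_tool([
  {"xyz": [0,0,0.03],"roll": 0,"jaw": 15},
  {"xyz": [0,0,0.06],"roll": 0,"jaw": 15},
])

```text
clock: 9.27
position: [0.4354, -0.2001, 0.1468]
eef_rot: [-3.141, 0.008, 0.39]
force: [-0.7, 0.0, -1.5]
gripper_width: 0.271
```

Freely entering, with no side load.

Request:
drive_tool([
  {"xyz": [0,0,0.04],"roll": 0,"jaw": 15},
  {"xyz": [0,0,0.08],"roll": 0,"jaw": 15},
  {"xyz": [0,0,0.12],"roll": 0,"jaw": 15},
])

```text
clock: 9.52
position: [0.4354, -0.2001, 0.1437]
eef_rot: [-3.141, 0.008, 0.39]
force: [-0.6, 0.0, -1.5]
gripper_width: 0.271
```

Request:
drive_tool([
  {"xyz": [0,0,0.04],"roll": 0,"jaw": 15},
  {"xyz": [0,0,0.08],"roll": 0,"jaw": 15},
  {"xyz": [0,0,0.1],"roll": 0,"jaw": 15},
])

```text
clock: 9.77
position: [0.4353, -0.2, 0.141]
eef_rot: [-3.141, 0.008, 0.39]
force: [-0.4, 0.2, -2.1]
gripper_width: 0.272
```

Request:
drive_tool([
  {"xyz": [0,0,0.02],"roll": 0,"jaw": 15},
  {"xyz": [0,0,0.04],"roll": 0,"jaw": 15},
])

```text
clock: 9.93
position: [0.4353, -0.2001, 0.1399]
eef_rot: [-3.141, 0.008, 0.39]
force: [-0.4, 0.9, -1.7]
gripper_width: 0.27
```

Request:
drive_tool([
  {"xyz": [0,0,0.02],"roll": 0,"jaw": 15},
  {"xyz": [0,0,0.04],"roll": 0,"jaw": 15},
])

```text
clock: 10.1
position: [0.4351, -0.2001, 0.139]
eef_rot: [-3.141, 0.009, 0.39]
force: [-5.0, -0.6, 10.2]
gripper_width: 0.272
```

Request:
drive_tool([
  {"xyz": [0,0,0.015],"roll": 0,"jaw": 15},
  {"xyz": [0,0,0.02],"roll": 0,"jaw": 15},
])

```text
clock: 10.27
position: [0.4351, -0.2001, 0.1389]
eef_rot: [-3.141, 0.008, 0.39]
force: [-4.4, 1.8, 14.8]
gripper_width: 0.27
```

Home: 12.1 mm below the resting height, with a firm stop at about 15 N. Releasing.

Request:
drive_tool([
  {"xyz": [0,0,-0.01],"roll": 0,"jaw": 24},
  {"xyz": [0,0,-0.01],"roll": 0,"jaw": 28},
  {"xyz": [0,0,-0.01],"roll": 0,"jaw": 36},
  {"xyz": [0,0,-0.01],"roll": 0,"jaw": 45},
  {"xyz": [0,0,-0.01],"roll": 0,"jaw": 55},
], force=20)

```text
clock: 10.68
position: [0.4351, -0.2001, 0.1392]
eef_rot: [-3.141, 0.008, 0.39]
force: [-0.3, 0.4, 0.4]
gripper_width: 0.637
```

Request:
drive_tool([
  {"xyz": [0,0,-0.2],"roll": 0,"jaw": 60},
  {"xyz": [0,0,-0.8],"roll": 0,"jaw": 60},
  {"xyz": [0,0,-1.8],"roll": 0,"jaw": 60},
  {"xyz": [0,0,-2.8],"roll": 0,"jaw": 60},
  {"xyz": [0,0,-3.5],"roll": 0,"jaw": 60},
])

```text
clock: 11.1
position: [0.4362, -0.2, 0.2288]
eef_rot: [3.141, 0.008, 0.39]
force: [0.9, -0.9, 0.6]
gripper_width: 0.706
```

Request:
drive_tool([
  {"xyz": [0.2,0,-0.8],"roll": 0,"jaw": 60},
  {"xyz": [0.5,0,-1.2],"roll": 0,"jaw": 60},
  {"xyz": [0.5,0,-1.2],"roll": 0,"jaw": 60},
])

```text
clock: 11.35
position: [0.4498, -0.1955, 0.2614]
eef_rot: [3.137, 0.004, 0.39]
force: [-0.2, -0.8, -0.1]
gripper_width: 0.699
```

```bash
python3 - <<'E'
from h import *
s=sensors.get_state();print(s['force'],s['gripper_width']*85.4)
p=vision.camera('wrist');save('w4',p['img']);M=c2w(p,s)
b=redbar(p['img'],(150,450,60,350),100);print(b,barpose(p,M,b,.143))
q=vision.camera('side');Ms=c2w(q);save('s2',q['img'])
u,v=map(int,proj(q,Ms,[.435,-.1995,.1]))
i=np.hstack([p['img'][60:360,130:430],cv2.resize(q['img'][v-40:v+40,u-50:u+50],(375,300),interpolation=cv2.INTER_CUBIC)]);save('w4c',i)
for n in('disc','grip','sugar_bowl','cruet','ladle'):
  for pp,MM,k in((p,M,'w'),(q,Ms,'s')):
    for d in nets.tip_of(pp,n)[:2]:print(k,n,round(d['score'],2),(MM@np.append(d['xyz'],1))[:3].round(4))
E
```

```text
[-0.16585604 -0.76799134 -0.05187064] 59.65301415361677
[[260. 194.]
 [287. 194.]
 [287. 254.]
 [260. 254.]] (array([ 0.4374092 , -0.19946645,  0.143     ]), np.float64(-157.0451392392551), [np.float64(21.813417298824355), np.float64(53.04917273025801)])
w disc 0.87 [4.516e-01 1.330e-02 4.000e-04]
w disc 0.77 [ 0.4345 -0.2038  0.0965]
s disc 0.97 [ 0.5369  0.4423 -0.0052]
s disc 0.8 [ 0.4339 -0.2009  0.0969]
w grip 0.97 [0.4546 0.0162 0.0353]
w grip 0.79 [ 0.433  -0.1997  0.1467]
s grip 0.97 [0.4516 0.0204 0.0354]
s grip 0.82 [0.5341 0.4415 0.063 ]
s sugar_bowl 0.69 [0.6946 0.3107 0.0012]
s sugar_bowl 0.33 [ 7.237e-01 -3.074e-01  2.000e-04]
s cruet 0.68 [0.7382 0.0046 0.0015]
```

View pics/w4c.png

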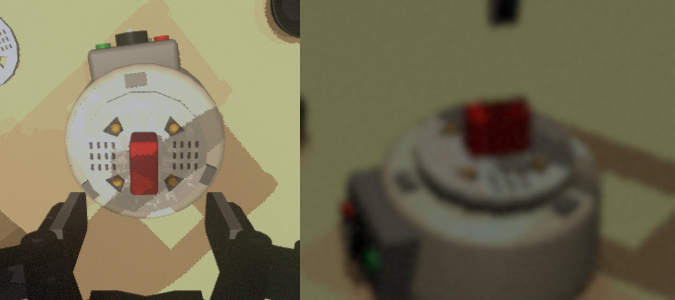

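The brass studs stand in all four holes, at (115,128), (175,128), (116,183) and (174,183) in the crop. The side view shows the disc flat on the plate and the gripper clear. Handing in.

```bash
python3 -c "
from h import *
print(workorder.close_job())"
```

```text
the job is handed in; nothing more can be done
None
```

The middle-sized disc is mounted fully home on the drive plate and released, and the job is handed in. It took about 12 s of robot time.

- **Mounting:** I gripped the red bar at 60 N and set the disc lightly on the stud tips about 18° off line. I then turned it to 22.4°, within 0.1° of the stud angle measured by both the top and wrist cameras. From there it slid down freely to a firm stop 12 mm below the resting height. The highest vertical force I read, both on the studs and at the stop, was about 15 N.
- **Last checks:** The pictures show brass studs in all four holes and the disc flat. The networks put its underside at z = 0.097 m, the seat height. The gripper is clear, with about zero force on it.
- **Bystanders:** The sugar bowl and cruet were found within about 5 mm of where they started, which is about as well as the networks measure. The ladle was not detected in the final check; the arm never went near it.
- **Disagreement:** The top and wrist cameras differed by about 3 mm on where the seat lies in y. I aimed nearer the top camera's value and felt no side load as the disc went on.

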